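Lift the parts basket out of the descaling bath with the hook

TASK

The descaling bath has been drained but its parts basket is still hot: take the lifting hook from its rest, catch the basket's wire handle down in the well with it (the loose handle has flopped over to one side or the other, so feel for it), and lift the basket out, keeping it upright and never touching it with the gripper or arm. Set it down gently in the free part of the drain tray, unhook it, and hang the hook back on its rest. Leave the other things on the table where they are.

Things in the scene. Friction and masses are not known exactly. Their poses are not given: they have to be found in the camera images.
- bath: Bench descaling bath, fixed: grey box 194 x 156 mm, 145 mm high, black control panel on its -x side. In its top an open square well, 86 x 86 mm, sides along x and y. Origin on the table under the well's middle, z up; the casing reaches 118 mm to -x, 76 mm to +x, 78 mm to each y side of it. At 44 mm height a ledge (opening 65 mm square) runs round the well; well floor at 6 mm.
- well_mouth (a point): Centre of the well's open mouth, level with the top of the bath (145 mm above the table).
- basket: Round perforated steel basket, 0.2 to 0.45 kg, 38 mm high without its handle: cup 58 mm across, flange 72 mm across at the top. It hangs in the well by its flange on the ledge. Origin: centre of its underside, 9 mm above the table at the start. A loose wire handle is pivoted on two ears at the rim, in line with its y axis.
- handle_pivot (a point): Middle of the handle's pivot axis (along the basket's y), 42 mm above the basket's origin. The handle, an arch of 4.8 mm wire 60 mm wide, tops out in a straight 26 mm along y, 42 mm from the axis. It swings freely 0.55 rad each way and at the start lies fully over to +x or to -x (not told which): wire 36 mm above this point, 22 mm to that side. Let go, it falls to either side.
- hook: Lifting hook, loose, 0.2 kg, hanging on its rest. Origin: centre of its black grip, 22 mm thick (x), 56 mm long (y), 24 mm high; a 12 mm cross bar runs through it along y, 120 mm long in all. Below it a 6 mm rod, from 46 mm down on at x = -12 mm, ends in an upturned hook in the xz plane with its tip at x = +12 mm, tip top 101 mm below the origin; lowest point 125 mm below.
- hook_bend (a point): Inside of the hook's bend, where a lifted wire settles: 119 mm straight below the hook's origin. The throat between rod and tip is 18 mm wide, centred here, and open upwards.
- rest: Rest for the hook, fixed: dark base 110 x 125 mm with two steel posts, 157 mm high, at y = +46 and -46 mm; each has an open V notch on top (45 degree sides, 31 mm wide at the top) that carries one end of the hook's cross bar, bar along y. 86 mm between the posts, open to -x and +x. Origin on the table under its middle. The hook may hang either way round.
- rest_seat (a point): The point of the rest, 150 mm above the table, where the hook's origin lies when its bar is down in both notches.
- tray: Stainless drain tray, fixed, 250 x 165 mm (long side along x), rim 22 mm high, walls 3 mm. Origin at the centre of its underside; its floor is 3 mm above the table. A jug stands near its +x end; the -x half is free.
- jug: Steel mug-shaped jug, 72 mm across, 85 mm high, with a handle; it stands in the +x half of the tray. Origin at its underside. Not to be moved.
- brush: Brush 170 mm long lying in front of the bath. Not to be moved.
- descaler: Jar 68 mm across, 130 mm high, behind the bath. Not to be moved.
- spray: White spray bottle 72 mm across, 184 mm high, behind the bath. Not to be moved.
- cone: Thread cone 165 mm high on the robot's left. Not to be moved.
- clapper: Wooden pressing block 240 x 75 x 45 mm on the robot's right. Not to be moved.
- tin: Round tin 90 mm across, 60 mm high, on the robot's right. Not to be moved.

How it is judged (in metres and radians):
On the way, in this order (a step that is already met when the one before it is completed fails the run):
1. the basket hangs on the hook, clear above the bath, touched by nothing else (contact force between hook and basket above 1 N and z of basket in the frame of bath above 0.146 m and contact force between basket and bath below 0.1 N and contact force between each of the arm, the fingers and basket below 0.1 N), for 0.2 s.
2. the basket stands upright and still on the floor of the tray with the hook off it (x of basket in the frame of tray between -0.097 and 0.097 m and y of basket in the frame of tray between -0.055 and 0.055 m and z of basket in the frame of tray below 0.008 m and angle between basket's own z axis and vertical below 0.1 rad and linear speed of basket below 0.03 m/s and contact force between hook and basket below 0.1 N), for 0.3 s.
At the end, for the whole second after the job is handed in: The basket stands on the tray floor (origin within 97 mm in x, 55 mm in y of the tray's origin, under 8 mm above it), upright to 0.1 rad, still and off the hook; the hook hangs still on its rest, origin within 12 mm of the seat point, upright to 0.12 rad (all of step 2 and distance between hook and rest_seat below 0.012 m and angle between hook's own z axis and vertical below 0.12 rad and linear speed of hook below 0.03 m/s); the robot touches nothing.
It fails at once if the gripper or arm touches the hot basket or its handle (contact force between any of the fingers, the arm and basket above 0.5 N).
It fails at once if the basket is tipped more than 0.7 rad (angle between basket's own z axis and vertical above 0.7 rad).
It fails at once if the basket is dropped or banged down in the tray (over 0.4 m/s within the last 100 mm) (z of basket in the frame of tray below 0.1 m and horizontal distance between basket and tray below 0.14 m and linear speed of basket above 0.4 m/s).
It fails at once if one of the other things on the table is moved more than 30 mm (distance of any of jug, brush, descaler, spray, cone, clapper, tin from where it was at the start of the episode above 0.03 m).
It also fails if it takes over 72 s, if anything falls off the work surface, if the arm or the gripper's body presses on something with over 40 N, if the wrist force passes 120 N, or if a joint passes its speed limit or range.

ROBOT

A 6-joint arm with a two-finger parallel gripper is mounted at the origin on the work surface. World frame = base frame: x ahead of the robot, y to its left, z up, the work surface at z = 0. Lengths are in mm, angles in rad, forces in N, time in s.
With the tool pointing down it reaches from about 350 to 975 mm from the base axis. Payload 4.9 kg.
Tool frame: the origin (TCP) lies at the very end of the fingers, on their centre line; the grasp point (between the pads) lies 19 mm behind it; z points along the fingers, x is the direction in which the jaws open and shut, and the axes are right-handed (so a half turn about z gives the same grasp; the last joint's range is limited). The gripper opens to 85 mm and grips with 20 to 120 N. Pads are 22 mm wide; open, the fingers measure 114 mm over their backs; the gripper's body (76 mm by 85 mm) begins 54 mm behind the grasp point. The pads swing forward as they close: fully open they stand 13 mm farther back than shut.
Start: joints at [-1.271, 0.053, 1.613, -0, 1.476, -0.119], TCP at [254.158, -570.969, 231.304] pointing down, gripper open.
Joint ranges: [-3.01, 3.01], [-1.01, 2.22], [0.06, 2.58], [-1.02, 4.17], [0.09, 2.62], [-3.14, 3.14]. Speed limits (rad/s): [2.57, 2.57, 3.14, 3.14, 3.14, 3.14].

INTERFACE

Orientations are given as a 3x3 rotation matrix whose columns are the frame's x, y, z axes.
In Python, from station import * gives the robot as it stands. The module is installed in compiled form; this text tells all that it offers.
- The arm moves only by the shell command python3 -m inch 'ROWS'. ROWS is JSON, a list that holds one entry, the list of rows, each a list of 5 numbers: the closure, from 0 (fully open) to 1 (shut), then the shift along the world's x, y, z in cm, then the turn about the world's z in degrees. A call has 1 to 20 rows; each row is the pose to reach, as a shift and turn from the pose commanded when the call began; what a row does not reach only later rows make up. A row lasts 1/12 s, in which the tool goes at most 41.7 mm and 7.16 degrees, less where a joint would pass 70% of its speed; a pose out of reach is approached as far as the arm can. A call with a gripper value outside its range is refused whole. The fingers move at their own pace and stop on an object; the grip force is fixed at half the most. Time passes only in rows, so rows that repeat a pose let the fingers close. It gives the time, the measured TCP pose, the force and the opening at its end, in the units of the state.
- observe(): the state, without advancing time (a new reading comes with each control period).
- grab_frame(name): name is "scene" or "top"; returns the picture (384x512x3 uint8, red, green, blue); there is no depth.
- get_calibration(name): a dict with "fov_y" (degrees; the focal length in pixels is half the picture's height over the tangent of half this angle, whatever the lens; pixels are square), "cx", "cy" (the principal point, pixels), "position" and "attitude" of the camera in the world. Camera axes: x right, y up, looking along -z (the intrinsics and any distortion apply to the point x, -y, -z); pixel columns grow to the right and rows downward; lengths in mm; the calibration is good to about 2 mm. A picture is of the moment at which its call begins. get_calibration takes no time and is no camera call.
- finish_job(): hands the job in, once; it reports no verdict.
The state is a dict: "time": time; "qpos": joint angles; "qvel": joint speeds; "effort": joint torques, N m; "tool_pos": TCP position; "tcp_rot": TCP orientation; "wrist_force": force on the tool from outside, world axes, zero at the start; "wrist_torque": the same for the moment, N m; "finger_gap": finger opening in mm.
Only numpy, scipy, OpenCV 4.12 (cv2) and the standard library are available. Lean on these libraries where they do the work, as an engineer would, in place of code of your own. Each camera call takes 0.05 s, during which the arm holds its last target. There are 200 camera calls.

## Working session

There is one attempt and no reset: what is moved stays moved. The work goes in short steps, Python scripts to look and compute and a shell command to move; the robot and the scene stay as the last step left them, time stands still between calls to the robot, and variables do not carry over. Pictures are saved under pics/ and viewed, about 8 in all and at most 12, crops included, and the job is handed in when it is done.

```bash
mkdir -p pics; ls
python3 - <<'E'
from station import *
import cv2,numpy as np
for n in("scene","top"):
    c=get_calibration(n); print(n,c)
    cv2.imwrite(f"pics/{n}0.png",grab_frame(n)[:,:,::-1])
s=observe(); print(s["time"],s["tool_pos"],s["tcp_rot"],s["finger_gap"])
E
```

```text
pics
scene {'fov_y': 45.174753705145065, 'cx': 252.60598884737234, 'cy': 194.39468135681742, 'position': array([1386.78373076, -449.70460423, 1207.44563818]), 'attitude': array([[ 0.46408825, -0.67381141,  0.5749785 ],
       [ 0.8857702 ,  0.35724596, -0.29628784],
       [-0.00576662,  0.64680253,  0.76263572]])}
top {'fov_y': 51.10947718823007, 'cx': 253.91783912423315, 'cy': 191.94692729000636, 'position': array([ 396.66726843,    5.79947797, 1677.72649168]), 'attitude': array([[ 0.00264419,  0.99248911, -0.12230443],
       [-0.99986719,  0.00459081,  0.01563718],
       [ 0.0160812 ,  0.12224684,  0.99236944]])}
0.1 [ 253.9801687  -570.44132866  230.16560775] [[ 4.06623698e-01 -9.13595557e-01 -5.71580993e-04]
 [-9.13593764e-01 -4.06624041e-01  1.82333369e-03]
 [-1.89820813e-03 -2.19217857e-04 -9.99998174e-01]] 85.56134870886314
```

View pics/scene0.png

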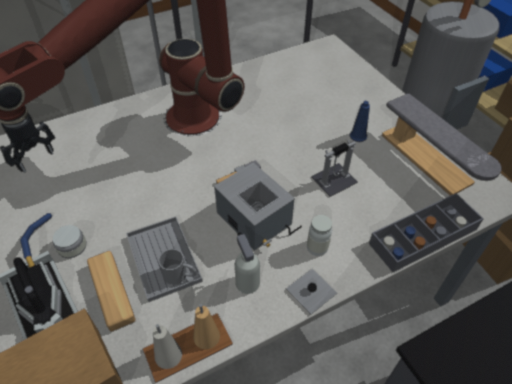

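View pics/top0.png

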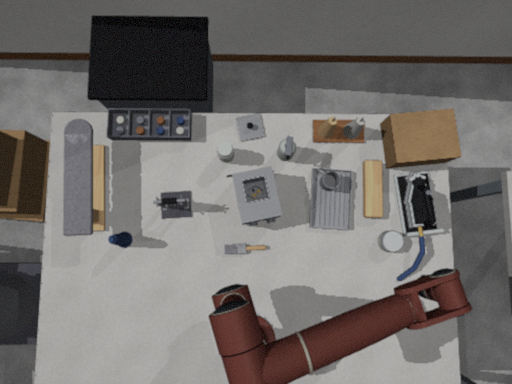

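Run:
```python
import cv2,numpy as np
t=cv2.imread("pics/top0.png");s=cv2.imread("pics/scene0.png")
R=lambda im,x,y,w,h,k:cv2.resize(im[y:y+h,x:x+w],None,fx=k,fy=k,interpolation=cv2.INTER_CUBIC)
a=np.hstack([R(t,150,160,60,75,4.0*1.66).copy()[:498],R(t,225,160,60,75,4.0*1.66)[:498]])
print(a.shape)
cv2.imwrite("pics/c1.png",a)
b=np.hstack([R(s,305,130,60,75,6.64)[:498],R(s,212,158,60,75,6.64)[:498]]) 
cv2.imwrite("pics/c2.png",b)
```

```text
(498, 796, 3)
```

View pics/c1.png

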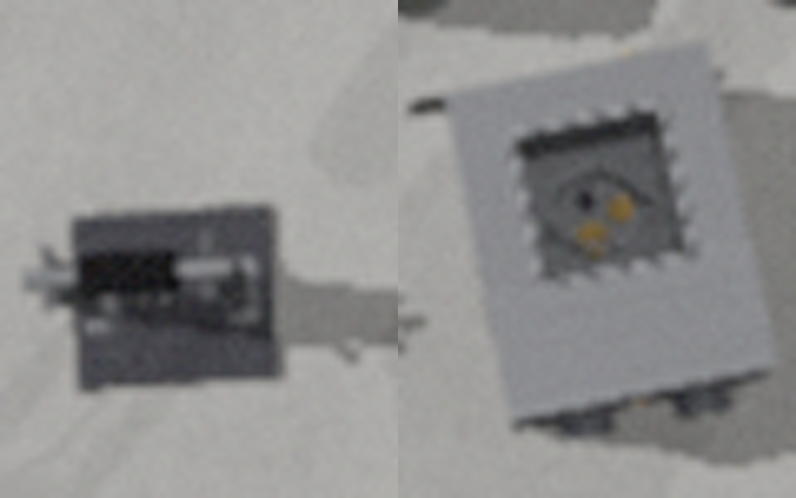

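View pics/c2.png

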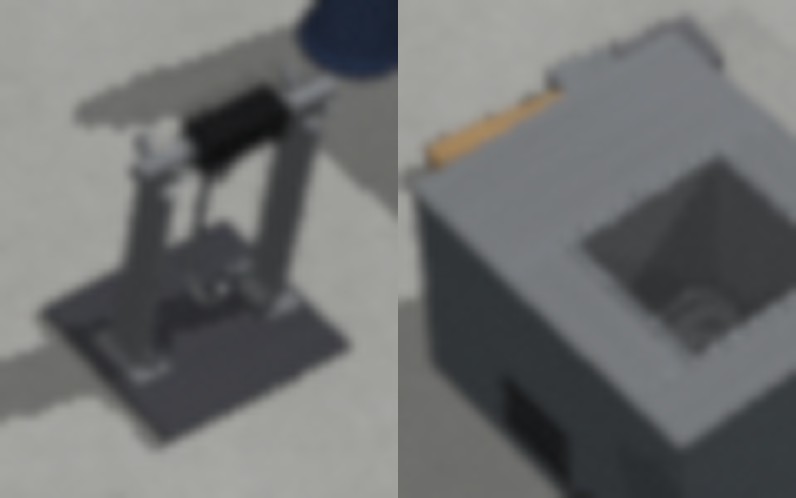

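```bash
cat > h.py <<'E'
import numpy as np,cv2
from station import *
from scipy.optimize import least_squares
def cam(n):
    c=get_calibration(n); f=192/np.tan(np.radians(c["fov_y"]/2)); return c,f
def proj(n,P):
    c,f=cam(n); q=(np.atleast_2d(P)-c["position"])@c["attitude"]
    return np.c_[c["cx"]-f*q[:,0]/q[:,2],c["cy"]+f*q[:,1]/q[:,2]]
def place(p,L):  # p = x,y,yaw ; L local pts
    c,s=np.cos(p[2]),np.sin(p[2]); L=np.atleast_2d(L).astype(float)
    return np.c_[p[0]+c*L[:,0]-s*L[:,1],p[1]+s*L[:,0]+c*L[:,1],L[:,2]]
def fit(obs,p0,free_z=False):
    # obs: list (cam, local, pix)
    def r(p):
        return np.concatenate([(proj(n,place(p,np.add(L,[0,0,p[3] if free_z else 0])))-x).ravel() for n,L,x in obs])
    s=least_squares(r,p0+([0] if free_z else []),loss="soft_l1",x_scale=[100,100,.1]+([10] if free_z else []));return s.x,r(s.x).reshape(-1,2)
def tri(obs):
    s=least_squares(lambda P:np.concatenate([(proj(n,P)-x).ravel() for n,x in obs]),[600,0,100]);return s.x,s.fun
def avg(n,k=10): return np.mean([grab_frame(n).astype(float) for _ in range(k)],0)[:,:,::-1]
def zoom(im,x,y,w,h,k,lo=None,hi=None):
    a=im[y:y+h,x:x+w].astype(np.float32)
    if lo is not None:a=np.clip((a-lo)/(hi-lo)*255,0,255)
    return cv2.resize(a,(int(w*k),int(h*k)),interpolation=cv2.INTER_CUBIC).clip(0,255).astype(np.uint8)
E
python3 - <<'E'
from h import *
k=398/60
T=lambda x,y,ox:((x+.5)/k-.5+ox,(y+.5)/k-.5+160)
U=lambda x,y,ox,oy:((x+.5)/k-.5+ox,(y+.5)/k-.5+oy)
# bath: local corners (+x+y),(+x-y),(-x-y),(-x+y)
tb=[(52,97),(309,42),(377,370),(119,424)]; Lb=[(76,78,145),(76,-78,145),(-118,-78,145),(-118,78,145)]
tw=[(119,150),(259,112),(292,250),(145,280)]; Lw=[(43,43,145),(43,-43,145),(-43,-43,145),(-43,43,145)]
obs=[("top",L,T(*p,225)) for L,p in zip(Lb+Lw,tb+tw)]
# scene: casing: left(-x-y) (418,180), bottom (+x-y) (683,445); well left (-x-y)(583,243), top(-x+y)(718,155), bottom(+x-y)(697,355)
sc=[((-118,-78,145),(20,180)),((76,-78,145),(285,445)),((-43,-43,145),(185,243)),((-43,43,145),(320,155)),((43,-43,145),(299,355))]
o2=[("scene",L,U(*p,212,158)) for L,p in sc]
for nm,o in(("top",obs),("scene",o2),("both",obs+o2)):
  p,r=fit(o,[680,0,.2]);print(nm,p.round(3),np.abs(r).mean().round(2))
p,r=fit(obs+o2,[680,0,.2],True);print("z",p.round(3));print(r.round(1).tolist())
# rest base and grip
g=[("top",T(129,272,150)),("scene",U(238,128,305,130))];print("grip",tri(g))
Lr=[(55,62.5,5),(55,-62.5,5),(-55,-62.5,5),(-55,62.5,5)]
o=[("top",L,T(*x,150)) for L,x in zip(Lr,[(73,215),(272,205),(280,377),(82,388)])]
o+=[("scene",L,U(*x,305,130)) for L,x in zip(Lr,[(350,345),(160,445),(40,315),(225,225)])]
pr,r=fit(o,[650,330,0]);
# note scene order +x+y=(350,345),+x-y=(160,445),-x-y=(40,315),-x+y=(225,225)
print("rest",pr,r.round(1).tolist())
for sg in(0,np.pi):
  q=proj("scene",place([pr[0],pr[1],pr[2]+sg],[(-12,0,90),(-12,0,60),(0,0,28),(12,0,49),(0,0,150)]));print("hook pred in crop",((q-[305,130]+.5)*k).round().tolist())
t,s=avg("top"),avg("scene")
np.save("t.npy",t);np.save("s.npy",s)
a=np.hstack([zoom(t,240,174,32,30,12,20,180),zoom(s,242,180,32,30,12,10,140)]);cv2.imwrite("pics/w.png",a)
a=np.vstack([zoom(t,300,155,66,80,6).transpose(0,1,2)]);b=zoom(s,118,210,100,96,5);print(a.shape,b.shape)
cv2.imwrite("pics/tray.png",np.hstack([a[:480,:],b[:,:400]]))
E
```

```text
top [ 5.96043e+02 -2.44360e+01  2.11000e-01] 0.42
scene [ 5.98379e+02 -2.29490e+01  1.99000e-01] 0.3
both [ 5.96933e+02 -2.36520e+01  2.09000e-01] 0.43
z [ 5.96618e+02 -2.34700e+01  2.08000e-01 -1.46700e+00]
[[-0.9, -0.1], [-0.2, 0.2], [0.1, -0.3], [-1.0, -0.2], [-0.4, -1.6], [0.2, -0.3], [-0.1, 0.5], [0.1, 0.5], [-0.5, 0.7], [-0.1, -0.2], [-1.3, -0.1], [0.1, -0.3], [-0.2, 0.2]]
grip (array([550.65923871, 305.78250947, 149.5347825 ]), array([-0.13033955, -0.08029381, -0.12996157,  0.01470081]))
rest [5.50878917e+02 3.02430011e+02 6.42024648e-02] [[0.4, -0.2], [0.3, -0.5], [0.2, -0.2], [-0.1, -0.0], [0.5, 0.4], [0.5, -0.4], [-0.5, -1.1], [-0.3, -0.8]]
hook pred in crop [[201.0, 201.0], [194.0, 242.0], [200.0, 299.0], [220.0, 285.0], [232.0, 130.0]]
hook pred in crop [[231.0, 230.0], [223.0, 271.0], [200.0, 299.0], [191.0, 257.0], [232.0, 130.0]]
(480, 396, 3) (480, 500, 3)
```

View pics/w.png

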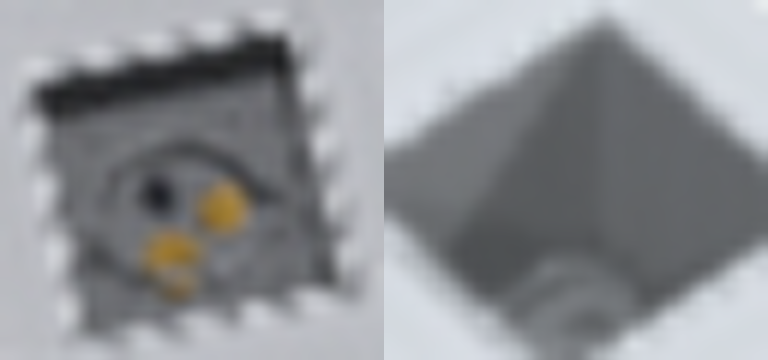

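View pics/tray.png

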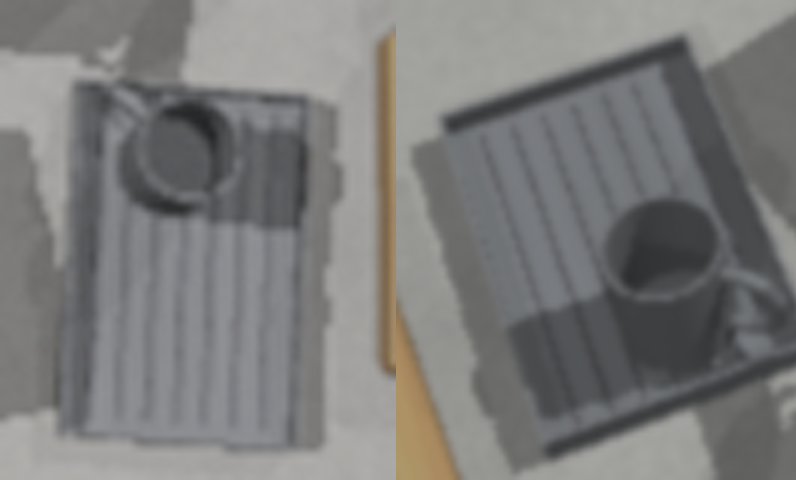

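Run:
```python
from h import *
t=np.load("t.npy");s=np.load("s.npy")
B=[597,-23.6,.209]
k=13
def panel(im,n,ox,oy,lo,hi,sg=None):
    a=zoom(im,ox,oy,30,30,k,lo,hi).copy()
    if sg is not None:
        th=np.linspace(0,2*np.pi,40)
        for r,z,c in((36,47,(0,255,0)),):
            q=proj(n,place(B,np.c_[r*np.cos(th),r*np.sin(th),0*th+z]))
            cv2.polylines(a,[((q-[ox,oy]+.5)*k).astype(int)],True,c,1)
        h=np.array([(30,0),(29,15),(23,33),(13,42),(-13,42),(-23,33),(-29,15),(-30,0)],float)
        for sgn,c in((1,(0,0,255)),(-1,(255,0,0))):
            q=proj(n,place(B,np.c_[sgn*h[:,1]*np.sin(.55),h[:,0],51+h[:,1]*np.cos(.55)]))
            cv2.polylines(a,[((q-[ox,oy]+.5)*k).astype(int)],False,c,1)
    return a
def strip(n,im,ox,oy,lo,hi): return np.hstack([panel(im,n,ox,oy,lo,hi),panel(im,n,ox,oy,lo,hi,1)])
a=np.vstack([strip("top",t,241,174,40,150),strip("scene",s,243,180,40,110)])
cv2.imwrite("pics/ov.png",cv2.resize(a,(600,600)))
k2=6
T=lambda x,y:((x+.5)/6-.5+300,(y+.5)/6-.5+155); S=lambda x,y:((x-396+.5)/5-.5+118,(y+.5)/5-.5+210)
# tray rim corners order +x+y,+x-y,-x-y,-x+y
L=[(125,82.5,22),(125,-82.5,22),(-125,-82.5,22),(-125,82.5,22)]
o=[("top",l,T(*x)) for l,x in zip(L,[(73,80),(308,95),(303,447),(57,437)])]
o+=[("scene",l,S(*x)) for l,x in zip(L[1:],[(545,455),(443,120),(688,38)])]
p,r=fit(o,[580,-330,0]);print(p,r.round(1).tolist())
p,r=fit(o[:4],[580,-330,0]);print(p);p,r=fit(o[4:],[580,-330,0]);print(p)
# jug rim z=85
print(tri([("top",T(188,152)),("scene",S(665,248))]))
```

```text
[ 5.77913319e+02 -3.40492328e+02 -5.76434076e-02] [[0.6, -0.9], [0.6, -1.0], [-0.4, -0.0], [0.7, -0.8], [0.8, -1.7], [-0.9, -0.4], [0.1, -1.3]]
[ 5.75012475e+02 -3.38858206e+02 -4.97136410e-02]
[ 5.82305102e+02 -3.42353685e+02 -7.16424569e-02]
(array([ 643.79907792, -330.24680169,   80.45005725]), array([5.38733765e-02, 2.00152450e-02, 4.07497367e-02, 7.01531977e-05]))
```

View pics/ov.png

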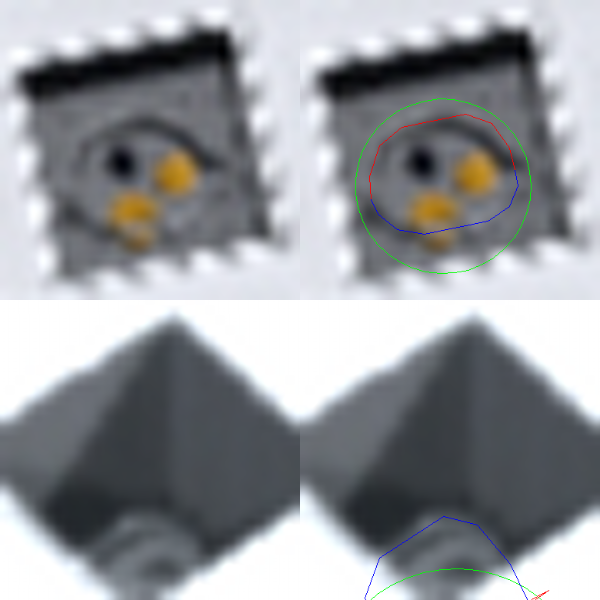

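Averaged crops: the wire crosses the orange parts on the bath's −x side (top) and arches at (140,515) in the scene panel, so the handle most likely lies to −x. The hook's tip faces +x. I'm going to the rest now.

```bash
python3 -m inch '[[[0,14.8,43.7,0,40],[0,14.8,43.7,0,40],[0,14.8,43.7,0,40],[0,14.8,43.7,0,40],[0,14.8,43.7,0,40],[0,14.8,43.7,0,40],[0,14.8,43.7,0,40],[0,14.8,43.7,0,40],[0,14.8,43.7,0,40],[0,14.8,43.7,0,40],[0,14.8,43.7,0,40],[0,14.8,43.7,0,40],[0,14.8,43.7,0,40],[0,14.8,43.7,0,40]]]'
python3 -m inch '[[[0,14.8,43.7,0,29.7],[0,14.8,43.7,0,29.7],[0,14.8,43.7,0,29.7],[0,14.8,43.7,0,29.7],[0,14.8,43.7,0,29.7],[0,14.8,43.7,0,29.7],[0,14.8,43.7,0,29.7],[0,14.8,43.7,0,29.7],[0,14.8,43.7,0,29.7],[0,14.8,43.7,0,29.7],[0,14.8,43.7,0,29.7],[0,14.8,43.7,0,29.7],[0,14.8,43.7,0,29.7],[0,14.8,43.7,0,29.7],[0,14.8,43.7,0,29.7]]]'
```

```text
time: 2.27
tool_pos: [402.2, -134.1, 231.4]
tcp_rot: [[0.899, -0.438, 0.0], [-0.438, -0.899, -0.001], [0.0, 0.001, -1.0]]
wrist_force: [0.1, 0.6, 0.1]
finger_gap: 85.3
time: 3.52
tool_pos: [550.7, 300.9, 231.2]
tcp_rot: [[0.998, 0.062, -0.0], [0.062, -0.998, -0.001], [-0.0, 0.001, -1.0]]
wrist_force: [1.0, 0.7, -0.5]
finger_gap: 85.4
```

```bash
python3 -m inch '[[[0,0,0.2,-3.5,0],[0,0,0.2,-7,0],[0,0,0.2,-9.9,0],[0,0,0.2,-9.9,0],[0,0,0.2,-9.9,0]]]'
python3 -m inch '[[[1,0,0,0,0],[1,0,0,0,0],[1,0,0,0,0],[1,0,0,0,0],[1,0,0,0,0],[1,0,0,0,0],[1,0,0,0,0],[1,0,0,0,0]]]'
python3 -m inch '[[[1,0,0,2,0],[1,0,0,4,0],[1,0,0,7,0],[1,0,0,7,0],[1,0,0,7,0]]]'
```

```text
time: 3.93
tool_pos: [549.1, 303.0, 130.9]
tcp_rot: [[0.998, 0.062, -0.004], [0.062, -0.998, -0.002], [-0.004, 0.001, -1.0]]
wrist_force: [0.3, -0.2, 0.7]
finger_gap: 85.2
time: 4.6
tool_pos: [551.0, 305.4, 133.7]
tcp_rot: [[0.998, 0.065, 0.002], [0.065, -0.998, 0.001], [0.002, -0.001, -1.0]]
wrist_force: [1.1, -0.3, 5.1]
finger_gap: 21.0
time: 5.02
tool_pos: [550.7, 305.4, 203.5]
tcp_rot: [[0.998, 0.065, 0.002], [0.065, -0.998, 0.001], [0.002, -0.001, -1.0]]
wrist_force: [0.7, -0.1, -1.6]
finger_gap: 20.9
```

```bash
python3 -m inch '[[[1,0,0,4,0],[1,0,0,8,0],[1,0,0,10,0],[1,0.5,-4,10,-7],[1,1,-8,10,-14],[1,1.5,-12,10,-21],[1,2,-16,10,-28],[1,3,-20,10,-35],[1,3.5,-24,10,-42],[1,4,-28,10,-49],[1,4.6,-31.5,10,-56],[1,4.6,-32.9,10,-63],[1,4.6,-32.9,10,-70],[1,4.6,-32.9,10,-77],[1,4.6,-32.9,10,-84],[1,4.6,-32.9,10,-90],[1,4.6,-32.9,10,-90]]]'
python3 -m inch '[[[1,0,0,0,-7],[1,0,0,0,-14],[1,0,0,0,-21],[1,0,0,0,-28],[1,0,0,0,-35],[1,0,0,0,-42],[1,0,0,0,-49],[1,0,0,0,-56],[1,0,0,0,-63],[1,0,0,0,-70],[1,0,0,0,-77],[1,0,0,0,-81.7],[1,0,0,0,-81.7],[1,0,0,0,-81.7],[1,0,0,0,-81.7]]]'
python3 - <<'E'
from h import *
s=observe();p=s["tool_pos"];print(p,np.degrees(np.arctan2(s["tcp_rot"][1,0],s["tcp_rot"][0,0])),s["qpos"])
t,sc=avg("top",4),avg("scene",4)
yaw=.209+np.pi
P=place([p[0],p[1],yaw],[(0,0,p[2]+16.3),(0,60,p[2]+16.3),(0,-60,p[2]+16.3),(-12,0,p[2]+16.3-60),(-12,0,p[2]+16.3-115),(0,0,p[2]+16.3-122),(12,0,p[2]+16.3-101)])
out=[]
for n,im in(("top",t),("scene",sc)):
    q=proj(n,P);c=q[[0,5]].mean(0);ox,oy=(c-[30,37]).astype(int);a=zoom(im,ox,oy,60,75,6.6).copy()
    for i,u in enumerate((q-[ox,oy]+.5)*6.6):cv2.circle(a,tuple(int(v) for v in u),4,(0,0,255) if i else (0,255,0),1)
    out.append(a)
cv2.imwrite("pics/g.png",np.hstack(out))
E
```

```text
time: 6.43
tool_pos: [595.1, -23.9, 298.9]
tcp_rot: [[0.063, -0.998, -0.005], [-0.998, -0.063, 0.001], [-0.001, 0.005, -1.0]]
wrist_force: [-0.4, -1.3, -2.3]
finger_gap: 21.0
time: 7.68
tool_pos: [595.8, -23.8, 301.1]
tcp_rot: [[-0.978, -0.211, -0.002], [-0.211, 0.978, 0.0], [0.002, 0.001, -1.0]]
wrist_force: [0.8, -0.0, -1.6]
finger_gap: 20.9
[595.78036541 -23.8485765  301.12379873] -167.83115881406067 [-1.64793609e-01 -4.59178356e-02  1.59645843e+00  4.12847086e-05
  1.59291087e+00  2.76441419e+00]
```

View pics/g.png

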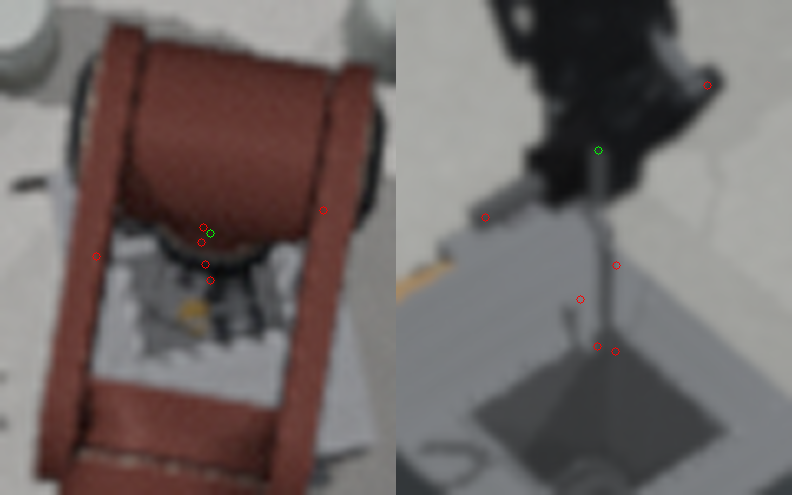

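```bash
python3 -m inch '[[[1,0.1,0,-3,0],[1,0.1,0,-6,0],[1,0.1,0,-8,0],[1,0.1,0,-9.5,0],[1,0.1,0,-10.5,0],[1,0.1,0,-10.5,0]]]'
python3 -m inch '[[[1,0,0,-0.8,0],[1,0,0,-1.6,0],[1,0,0,-2.4,0],[1,0,0,-3.2,0],[1,0,0,-3.2,0],[1,0,0,-3.2,0]]]'
```

```text
time: 8.58
tool_pos: [595.7, -23.8, 194.3]
tcp_rot: [[-0.978, -0.208, -0.005], [-0.208, 0.978, 0.001], [0.005, 0.002, -1.0]]
wrist_force: [-1.2, -0.5, -2.3]
finger_gap: 21.0
time: 9.08
tool_pos: [596.8, -23.9, 164.5]
tcp_rot: [[-0.978, -0.208, -0.001], [-0.208, 0.978, 0.0], [0.001, 0.0, -1.0]]
wrist_force: [-0.8, -0.3, -2.2]
finger_gap: 21.2
```

```bash
python3 -m inch '[[[1,-0.6,-0.13,0,0],[1,-1.2,-0.26,0,0],[1,-1.7,-0.36,0,0],[1,-2.1,-0.45,0,0],[1,-2.1,-0.45,0,0],[1,-2.1,-0.45,0,0]]]'
python3 -m inch '[[[1,0,0,0.5,0],[1,0,0,1,0],[1,0.4,0.1,1.5,0],[1,0.8,0.2,1.8,0],[1,1.2,0.3,2,0],[1,1.6,0.4,2.2,0],[1,1.6,0.4,2.2,0],[1,1.6,0.4,2.2,0]]]'
```

```text
time: 9.58
tool_pos: [576.0, -28.6, 165.6]
tcp_rot: [[-0.978, -0.208, 0.001], [-0.208, 0.978, -0.0], [-0.001, -0.0, -1.0]]
wrist_force: [-0.8, -0.8, -1.0]
finger_gap: 20.8
time: 10.25
tool_pos: [592.4, -24.4, 187.2]
tcp_rot: [[-0.978, -0.208, -0.0], [-0.208, 0.978, -0.0], [0.0, 0.0, -1.0]]
wrist_force: [-0.8, 0.1, -1.9]
finger_gap: 21.4
```

```bash
python3 -m inch '[[[1,0.2,0.05,0.3,0],[1,0.4,0.1,0.6,0],[1,0.4,0.1,0.9,0],[1,0.4,0.1,1.2,0],[1,0.4,0.1,1.5,0],[1,0.4,0.1,1.5,0],[1,0.4,0.1,1.5,0]]]'
python3 - <<'E'
from h import *
for i in range(3): s=observe();print(s["wrist_force"],s["tool_pos"]);grab_frame("top")
E
```

```text
time: 10.83
tool_pos: [596.1, -23.5, 202.4]
tcp_rot: [[-0.978, -0.208, 0.0], [-0.208, 0.978, 0.0], [-0.0, 0.0, -1.0]]
wrist_force: [-0.5, 0.4, -5.7]
finger_gap: 21.0
[-0.48521216  0.38316013 -5.67403275] [596.09504174 -23.49740202 202.36304145]
[-0.21787998 -0.32328959 -6.09203185] [596.02095666 -23.47749699 202.17819636]
[-0.16954909 -0.19597376 -6.12532139] [595.98018484 -23.44410463 202.09487999]
```

```bash
python3 -m inch '[[[1,0,0,0.3,0],[1,0,0,0.9,0],[1,0,0,1.8,0],[1,0,0,3,0],[1,0,0,4.5,0],[1,0,0,6,0],[1,0,0,7.5,0],[1,0,0,9,0],[1,0,0,10.5,0],[1,0,0,12,0],[1,0,0,13.5,0],[1,0,0,15,0],[1,0,0,16.2,0],[1,0,0,17,0],[1,0,0,17.5,0],[1,0,0,17.5,0],[1,0,0,17.5,0],[1,0,0,17.5,0],[1,0,0,17.5,0]]]'
python3 - <<'E'
from h import *
t,sc=avg("top",2),avg("scene",2)
p=observe()["tool_pos"];q=proj("scene",[p-[0,0,130]])[0];ox,oy=(q-[40,40]).astype(int)
cv2.imwrite("pics/l.png",zoom(sc,ox,oy,80,80,6))
E
```

```text
time: 12.57
tool_pos: [595.8, -23.4, 375.9]
tcp_rot: [[-0.978, -0.208, -0.002], [-0.208, 0.978, 0.0], [0.002, 0.001, -1.0]]
wrist_force: [-0.8, -0.2, -4.5]
finger_gap: 21.1
```

View pics/l.png

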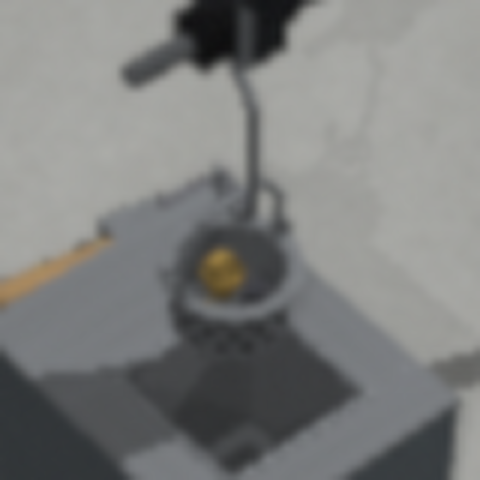

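The basket hangs upright on the hook in the picture, with the cup at about (235,270), clear above the well. Next I carry it to the tray.

```bash
python3 -m inch '[[[1,-0.07,-0.29,0,0],[1,-0.23,-0.97,0,0],[1,-0.48,-2.05,0,0],[1,-0.82,-3.5,0,0],[1,-1.25,-5.36,0,0],[1,-1.75,-7.5,0,0],[1,-2.3,-9.84,0,0],[1,-2.85,-12.2,0,0],[1,-3.4,-14.5,0,0],[1,-3.95,-16.85,0,0],[1,-4.5,-19.2,0,0],[1,-5.0,-21.5,0,0],[1,-5.6,-23.9,0,0],[1,-6.1,-26,0,0],[1,-6.5,-27.9,0,0],[1,-6.85,-29.3,0,0],[1,-7.1,-30.4,0,0],[1,-7.25,-31.1,0,0],[1,-7.3,-31.4,0,0],[1,-7.3,-31.4,0,0]]]'
python3 -m inch '[[[1,0,0,-0.3,0],[1,0,0,-0.9,0],[1,0,0,-1.8,0],[1,0,0,-3,0],[1,0,0,-4.2,0],[1,0,0,-5.4,0],[1,0,0,-6.6,0],[1,0,0,-7.8,0],[1,0,0,-9,0],[1,0,0,-10.2,0],[1,0,0,-11.4,0],[1,0,0,-12.4,0],[1,0,0,-13.2,0],[1,0,0,-13.8,0],[1,0,0,-14,0],[1,0,0,-14,0],[1,0,0,-14,0],[1,0,0,-14,0]]]'
```

```text
time: 14.43
tool_pos: [523.1, -337.7, 377.2]
tcp_rot: [[-0.978, -0.208, -0.0], [-0.208, 0.978, 0.0], [-0.0, 0.0, -1.0]]
wrist_force: [0.5, 0.9, -5.3]
finger_gap: 21.0
time: 15.93
tool_pos: [523.6, -337.8, 238.4]
tcp_rot: [[-0.978, -0.208, 0.001], [-0.208, 0.978, -0.001], [-0.001, -0.001, -1.0]]
wrist_force: [0.3, -0.3, -6.3]
finger_gap: 21.0
```

```bash
python3 -m inch '[[[1,0,0,-0.4,0],[1,0,0,-1,0],[1,0,0,-1.8,0],[1,0,0,-2.6,0],[1,0,0,-3.2,0],[1,0,0,-3.6,0],[1,0,0,-3.9,0],[1,0,0,-4.1,0],[1,0,0,-4.1,0]]]'
for i in 1 2 3; do python3 -m inch '[[[1,0,0,-0.2,0],[1,0,0,-0.4,0],[1,0,0,-0.5,0],[1,0,0,-0.5,0]]]' | grep -E 'tool|force'; done
```

```text
time: 16.68
tool_pos: [523.0, -337.4, 195.8]
tcp_rot: [[-0.978, -0.208, -0.001], [-0.208, 0.978, 0.0], [0.0, 0.001, -1.0]]
wrist_force: [-0.4, -1.1, -6.3]
finger_gap: 20.9
tool_pos: [523.1, -337.4, 191.1]
wrist_force: [0.2, 0.5, -5.0]
tool_pos: [523.5, -337.7, 186.9]
wrist_force: [-0.1, -0.5, -1.3]
tool_pos: [523.1, -337.4, 181.2]
wrist_force: [-0.4, -0.1, -2.2]
```

```bash
python3 -m inch '[[[1,-0.4,-0.08,-0.2,0],[1,-0.8,-0.17,-0.4,0],[1,-1.2,-0.25,-0.6,0],[1,-1.4,-0.3,-0.9,0],[1,-1.4,-0.3,-1.3,0],[1,-1.4,-0.3,-1.7,0],[1,-1.4,-0.3,-2.1,0],[1,-1.4,-0.3,-2.3,0],[1,-1.4,-0.3,-2.3,0],[1,-1.4,-0.3,-2.3,0]]]'
python3 -m inch '[[[1,0.3,0.06,0,0],[1,0.6,0.13,0,0],[1,0.9,0.19,0,0],[1,1.2,0.25,0,0],[1,1.5,0.31,0,0],[1,1.8,0.38,0,0],[1,1.8,0.38,0,0],[1,1.8,0.38,0,0]]]'
```

```text
time: 18.52
tool_pos: [509.2, -340.4, 158.0]
tcp_rot: [[-0.978, -0.208, -0.0], [-0.208, 0.978, 0.0], [0.0, 0.0, -1.0]]
wrist_force: [-0.5, 0.0, -1.5]
finger_gap: 21.1
time: 19.18
tool_pos: [527.3, -336.6, 158.3]
tcp_rot: [[-0.978, -0.208, -0.0], [-0.208, 0.978, 0.0], [0.0, 0.0, -1.0]]
wrist_force: [-0.2, 0.5, -2.6]
finger_gap: 20.9
```

```bash
python3 -m inch '[[[1,0,0,0.4,0],[1,0,0,0.9,0],[1,0,0,1.4,0],[1,0,0,1.9,0],[1,0,0,2.4,0],[1,0,0,2.9,0],[1,0,0,3.5,0],[1,0,0,3.5,0]]]'
python3 - <<'E'
from h import *
sc=avg("scene",2)
print(observe()["wrist_force"])
q=proj("scene",[[523,-337,60]])[0];ox,oy=(q-[40,40]).astype(int)
cv2.imwrite("pics/u.png",zoom(sc,ox,oy,80,80,6))
E
```

```text
time: 19.85
tool_pos: [527.8, -337.2, 195.4]
tcp_rot: [[-0.978, -0.208, 0.002], [-0.208, 0.978, -0.002], [-0.002, -0.002, -1.0]]
wrist_force: [0.8, -0.8, -0.6]
finger_gap: 20.9
[-0.17418353 -0.83507752 -2.5121385 ]
```

View pics/u.png

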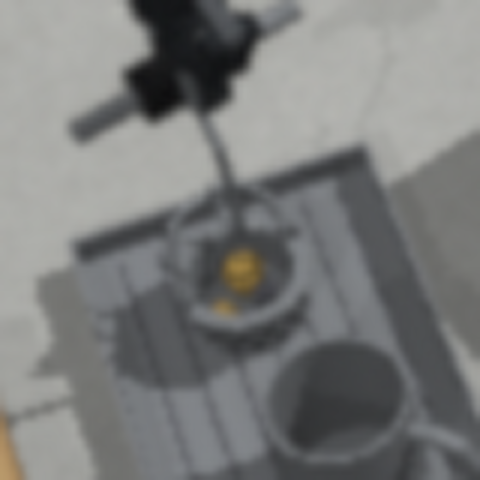

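The basket stands upright in the tray's −x half, well clear of the jug (jug rim at (340,390)), and the hook is free. I'm taking the hook back.

```bash
python3 -m inch '[[[1,0,0,2,0],[1,0,0,5,0],[1,0,0,8,0],[1,0,0,10.7,0],[1,0.4,3,10.7,7],[1,0.5,7,10.7,14],[1,0.6,11,10.7,21],[1,0.8,15,10.7,28],[1,0.9,19,10.7,35],[1,1,23,10.7,42],[1,1.1,27,10.7,49],[1,1.2,31,10.7,56],[1,1.2,33,10.7,63],[1,1.2,33,10.7,70],[1,1.2,33,10.7,77],[1,1.2,33,10.7,80],[1,1.2,33,10.7,80]]]'
python3 -m inch '[[[1,0.1,3,0,7],[1,0.2,7,0,14],[1,0.4,11,0,21],[1,0.6,15,0,28],[1,0.8,19,0,35],[1,1,23,0,42],[1,1.1,27,0,49],[1,1.1,30,0,56],[1,1.1,31.2,0,63],[1,1.1,31.2,0,70],[1,1.1,31.2,0,77],[1,1.1,31.2,0,84],[1,1.1,31.2,0,91],[1,1.1,31.2,0,91.7],[1,1.1,31.2,0,91.7],[1,1.1,31.2,0,91.7]]]'
python3 - <<'E'
from h import *
for i in range(3): s=observe();print(s["tool_pos"],np.degrees(np.arctan2(s["tcp_rot"][1,0],s["tcp_rot"][0,0])));grab_frame("top")
E
```

```text
time: 21.37
tool_pos: [538.9, -6.3, 299.8]
tcp_rot: [[0.036, -0.999, -0.001], [-0.999, -0.036, 0.0], [-0.0, 0.001, -1.0]]
wrist_force: [0.4, -0.5, -1.8]
finger_gap: 20.9
time: 22.7
tool_pos: [550.2, 305.2, 300.0]
tcp_rot: [[0.998, 0.061, -0.0], [0.061, -0.998, -0.0], [-0.0, 0.0, -1.0]]
wrist_force: [0.0, -0.0, -2.2]
finger_gap: 21.1
[550.15459207 305.16258335 300.02082932] 3.501100371761876
[550.16583601 305.17001246 300.10729746] 3.5373870325292924
[550.17558031 305.21113263 300.19004344] 3.5679018834124023
```

```bash
python3 -m inch '[[[1,0.08,0,-3,0],[1,0.08,0,-6,0],[1,0.08,0,-9,0],[1,0.08,0,-12,0],[1,0.08,0,-14,0],[1,0.08,0,-15.2,0],[1,0.08,0,-15.8,0],[1,0.08,0,-16.2,0],[1,0.08,0,-16.2,0],[1,0.08,0,-16.2,0]]]'
python3 -m inch '[[[1,0,0,-0.1,0],[1,0,0,-0.2,0],[1,0,0,-0.3,0],[1,0,0,-0.4,0],[1,0,0,-0.4,0],[1,0,0,-0.4,0]]]'
```

```text
time: 23.68
tool_pos: [552.0, 305.8, 140.1]
tcp_rot: [[0.998, 0.064, 0.003], [0.064, -0.998, 0.001], [0.003, -0.001, -1.0]]
wrist_force: [-0.3, 0.4, -1.2]
finger_gap: 20.9
time: 24.18
tool_pos: [550.9, 305.3, 134.2]
tcp_rot: [[0.998, 0.064, -0.0], [0.064, -0.998, -0.0], [-0.0, 0.0, -1.0]]
wrist_force: [1.3, -1.6, -1.6]
finger_gap: 20.7
```

```bash
python3 -m inch '[[[1,0,0,-0.1,0],[1,0,0,-0.15,0],[1,0,0,-0.15,0],[1,0,0,-0.15,0]]]' | grep -E 'tool|force'
python3 - <<'E'
from h import *
sc=avg("scene",3);t=avg("top",2)
q=proj("scene",[[551,304,90]])[0];ox,oy=(q-[30,40]).astype(int)
cv2.imwrite("pics/r.png",np.hstack([zoom(sc,ox,oy,60,75,6.6),zoom(t,150,160,60,75,6.6)]))
E
```

```text
tool_pos: [551.1, 305.4, 133.7]
wrist_force: [-2.7, -1.7, 5.1]
```

View pics/r.png

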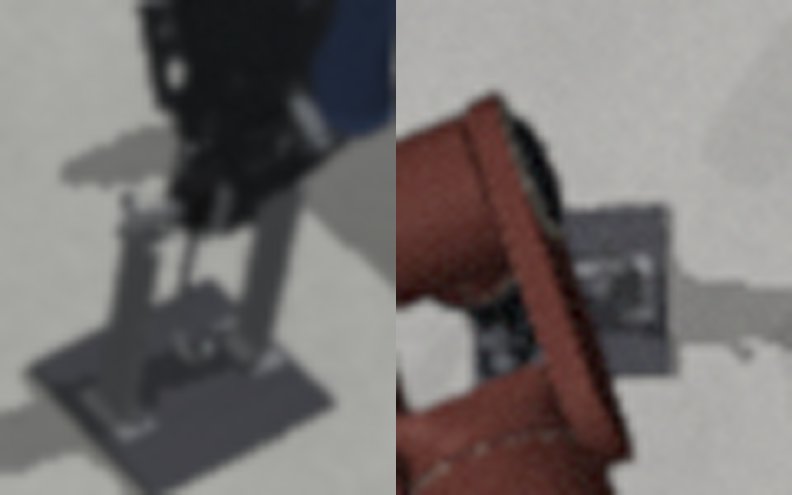

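The bar is seated in the notches: height 133.7 mm and 5.1 N, the same as at pick-up, and the picture agrees. Releasing now.

```bash
python3 -m inch '[[[0,0,0,0,0],[0,0,0,0,0],[0,0,0,0,0],[0,0,0,0,0],[0,0,0,0,0],[0,0,0,0,0],[0,0,0,0,0],[0,0,0,0,0]]]' | grep -E 'force|gap'
python3 -m inch '[[[0,0,0,1,0],[0,0,0,2.5,0],[0,0,0,5,0],[0,0,0,8,0],[0,0,0,12,0],[0,-3,-3,15,0],[0,-6,-6,15,0],[0,-9,-9,15,0],[0,-12,-12,15,0],[0,-15,-15,15,0],[0,-15,-15,15,0],[0,-15,-15,15,0],[0,-15,-15,15,0],[0,-15,-15,15,0],[0,-15,-15,15,0]]]'
python3 - <<'E'
from h import *
sc=avg("scene",3);t=avg("top",3)
q=proj("scene",[[551,304,90]])[0];ox,oy=(q-[30,40]).astype(int)
cv2.imwrite("pics/f.png",np.hstack([zoom(sc,ox,oy,60,75,6.6),zoom(t,150,160,60,75,6.6)])[:,:796])
b=zoom(sc,130,200,60,75,5.3)
a=cv2.imread("pics/f.png");cv2.imwrite("pics/f2.png",np.hstack([cv2.resize(a,(480,300)),cv2.resize(b,(240,300))]))
E
```

```text
wrist_force: [0.6, -0.6, -0.0]
finger_gap: 85.9
time: 26.68
tool_pos: [401.7, 155.9, 283.4]
tcp_rot: [[0.998, 0.065, 0.0], [0.065, -0.998, 0.0], [0.0, -0.0, -1.0]]
wrist_force: [-0.7, -0.1, -0.1]
finger_gap: 85.6
```

View pics/f2.png

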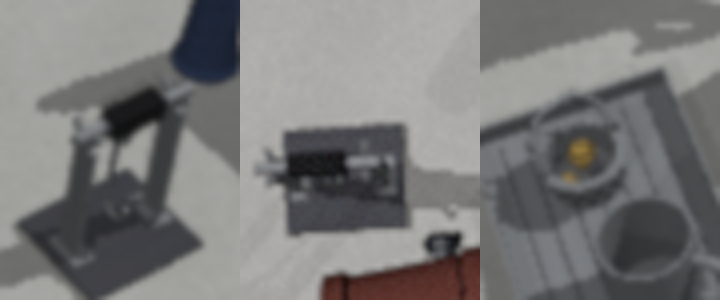

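The hook hangs level on both posts, the basket stands upright in the tray, and the robot is clear of everything. I'm handing the job in.

```bash
python3 -c "
from station import *
print(finish_job())"
```

```text
the job is handed in; nothing more can be done
None
```

The job is done and handed in at about 27 s of the 72 s allowed. I took the hook from its rest and turned it half round, because the handle lay to the bath's −x side. It caught the wire on the first try. I lifted the basket out, set it down in the −x half of the tray, unhooked it and hung the hook back on its rest.

**Last checks:**
- **Basket:** the final picture shows it upright in the tray, off the hook and clear of the jug. I judged this by eye and did not measure its final pose. I lowered the hook about 55 mm inside the tray's −x half, so it should be within the limits.
- **Hook:** it hangs level in both notches. It seated at the same height (133.7 mm) and contact force (5.1 N) as at pick-up.
- **Robot:** the fingers are open and the wrist force is about zero. The arm is clear of everything.

**What disagreed:**
- With the hook in the gripper, its bend showed about 5 mm off my prediction in the scene picture. I left this alone because the margins covered it.
- The load readings with the basket on the hook varied from about 2.5 to 4.3 N.
- The two cameras placed the tray about 7 mm apart in x. I used the joint fit.

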